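# Set up the reagent dispenser and the control sample in a milk laboratory

## Task

Get the dispenser station ready for the next rack of milk samples: stand the empty beaker on the bench centred directly under the dispenser's nozzle, then take the control sample bottle, the tall one, out of the drawer and stand it in line between the beaker and the sample rack, about midway so that there is finger room on both sides. Set both down, do not drop them; finish with the drawer pushed fully shut, the jar still standing in it, and leave the dispenser, the rack and the other things on the bench where they are.

Things in the scene. Friction and masses are not known exactly. Their poses are not given: they have to be found in the camera images.
- beaker: Empty white plastic beaker, loose, upright on the bench, open on top, with pouring lip and scale. 82 mm high; outer diameter 55 at the foot widening to 60 at height 74 and above, 65 over the rim bead; wall 2.5; about 50 g. Origin: centre of its underside, z up its axis.
- dispenser: Bottle-top dispenser: full amber bottle, loose, 1.3 kg, 86 mm diameter, shoulder at 112, with a white pump on it up to height 325. A nozzle tube (8 thick) leaves the pump at height 195 along the dispenser's -y and bends down to its tip. Origin: centre of the bottle's underside, z up; yaw within 9 degrees of 0: the nozzle points to the robot's right, the robot is on its -x side.
- nozzle_tip (a point): Mouth of the nozzle, pointing straight down: 135 mm from the bottle's axis along the dispenser's -y, 150 above the bench; axes as the dispenser's. The tube rises straight above it, so a gripper pointing straight down over a beaker there would hit it; one leaning back towards the robot clears it.
- rack: Sample rack: loose grey tray, 150 mm (its x) by 100 (its y), walls 30 high, holding six capped bottles whose tops are 80 high; 1 kg. Origin: centre of its underside; axes within 2 degrees of the dispenser's. It stands beyond the nozzle on the line dispenser axis - nozzle (within 4). Its near wall, 50 from the origin along +y, is 148 to 162 from the nozzle tip.
- control_bottle: Control sample bottle, the tall one of the two containers in the drawer: milky body, teal screw cap, 90 mm high, diameter 48 up to height 68, 45 above; 90 to 180 g. Starts upright on the drawer's floor, in the left or the right compartment. Origin: centre of its underside, z up.
- jar: The low wide container in the drawer, same materials as the control bottle: 60 mm high, diameter 56. It stands in the other compartment. Origin: centre of its underside, z up.
- cabinet: Fixed steel drawer unit on the bench, 280 mm deep (its x), 200 wide (its y), 130 high, one drawer; a 50 high carton is on top, 155 or more behind the front. Origin: centre of its underside; +x points from front to back, the front face is at x = -140 and looks towards the robot (yaw within 6 degrees).
- drawer (a joint): Drawer opening in m, 0 shut to 0.2 fully open, sliding along the cabinet's -x; 1.5 N friction, stays where left; starts 0 to 0.012. Inside: floor at height 20 mm, sides up to 85, middle partition up to 60. With it shut the two containers stand about 43 left and right of the middle, about 90 behind the front face. A 45 high carton fills the rear, from 168 behind the front face.
- drawer_handle (a point): Middle of the drawer's bow handle: level steel bar 12 mm thick, 110 long, along the cabinet's y, 100 above the bench, centre 40 in front of the drawer's front face (gap of 34 behind the bar). Axes as the cabinet's. The drawer's front reaches up to height 120.
- tub: Low capped tub, 68 mm diameter, 39 mm high, on the bench: a bystander. It stands on the robot's right, nearer to the robot than rack and dispenser. Origin: centre of its underside.
- timer: Flat white bench timer, 64 by 72 by 18 mm, on the bench: a bystander. Origin: centre of its underside.
Mind the look-alikes: they are no part of the job. There is more than one size of the beaker; the job needs the smaller.

How it is judged:
On the way, in this order (a step that is already met when the one before it is completed fails the run):
1. the drawer is pulled open, at least 100 mm (value of joint drawer above 0.1 m), for 0.1 s.
2. the control bottle is lifted out of the drawer (height (world z) of control_bottle above 0.09 m), for 0.1 s.
At the end, for the whole second after the job is handed in: At rest, upright on the bench: the beaker, axis within 12 mm of the nozzle tip seen from above; the control bottle, 24 mm or more clear of both beaker and rack wall, within 14 mm of the line from the dispenser's axis through the nozzle. Drawer shut within 6 mm, the jar upright in it (horizontal distance between beaker and nozzle_tip below 0.012 m and height (world z) of each of beaker, control_bottle below 0.005 m and linear speed of each of beaker, control_bottle below 0.02 m/s and angle between each of beaker, control_bottle's own z axis and vertical below 0.06 rad and horizontal distance between control_bottle and beaker above 0.078 m and y of control_bottle in the frame of rack above 0.098 m and y of control_bottle in the frame of dispenser below -0.2 m and x of control_bottle in the frame of dispenser between -0.014 and 0.014 m and value of joint drawer below 0.006 m and x of jar in the frame of cabinet between -0.12 and 0.06 m and height (world z) of jar between 0.012 and 0.03 m and angle between jar's own z axis and vertical below 0.1 rad); the robot touches nothing.
It fails at once if the beaker or the control bottle is dropped (falls from more than about 25 mm) ((height (world z) of beaker below 0.015 m and linear speed of beaker above 0.7 m/s) or (height (world z) of control_bottle below 0.015 m and linear speed of control_bottle above 0.7 m/s)).
It fails at once if the dispenser is shifted by more than 10 mm or tipped (distance of dispenser from where it was at the start of the episode above 0.01 m or angle between dispenser's own z axis and vertical above 0.15 rad).
It fails at once if the rack is shifted by more than 10 mm (distance of rack from where it was at the start of the episode above 0.01 m).
It fails at once if the tub or the timer is shifted by more than 15 mm (distance of any of tub, timer from where it was at the start of the episode above 0.015 m).
It fails at once if the beaker or the control bottle is tipped over (angle between any of beaker, control_bottle's own z axis and vertical above 0.8 rad).
It also fails if it takes over 72 s, if anything falls off the work surface, if the arm or the gripper's body presses on something with over 40 N, if the wrist force passes 120 N, or if a joint passes its speed limit or range.

## Robot

A 7-joint arm with a two-finger parallel gripper is mounted at the origin on the work surface. World frame = base frame: x ahead of the robot, y to its left, z up, the work surface at z = 0. Lengths are in m, angles in rad, forces in N, time in s.
With the tool pointing down it reaches from about 0.4 to 0.875 m from the base axis. Payload 19.3 kg.
Tool frame: the origin (TCP) lies on the centre line of the jaws, within the pads' length; the fingertips stand 14 mm ahead of it and the grasp point (between the pads) lies 5 mm behind it; z points along the fingers, y is the line along which they close (so a half turn about z gives the same grasp; the last joint's range is limited). The gripper opens to 85 mm and grips with 20 to 120 N. Pads are 22 mm wide; open, the fingers measure 114 mm over their backs; the gripper's body (76 mm by 85 mm) begins 54 mm behind the grasp point. The pads swing forward as they close: fully open they stand 13 mm farther back than shut.
Start: joints at [-1.176, 0.521, -0.036, 1.599, 0.021, 1.021, -0.113], TCP at [0.28, 0.559, 0.245] pointing down, gripper open.
Joint ranges: [-2.91, 2.91], [-0.3, 2.13], [-1.5, 1.42], [0.17, 2.43], [-1.26, 4.41], [0.16, 1.93], [-2.52, 2.52]. Speed limits (rad/s): [1.89, 1.89, 2.39, 2.39, 3.01, 3.01, 3.01].

## Interface

Orientations are given as [roll, pitch, yaw] about the fixed x, y, z axes, in that order (R = Rz(yaw) Ry(pitch) Rx(roll)).
In Python, from workcell import bot, grab_frame, regions_of gives the robot as it stands. The module is installed in compiled form; this text tells all that it offers.
- The arm moves only by the tool play_rows, never from a script. Its argument "plan" is a list of rows, each a list of 3 entries, a list of its own where there are three numbers: the shift along the tool's x, y, z in units of 2.5 cm (1.0 is 2.5 cm), then the turn, a rotation vector about the tool's x, y, z in units of 0.15 rad (1.0 is 0.15 rad), then the closure, from -1 (fully open) to 1 (shut). In form: [[[tx, ty, tz], [rx, ry, rz], jaw], ...]. A call has 1 to 20 rows; each row shifts and turns the commanded pose from where the row before left it, along the tool's axes as they then stand; what a row does not reach is not made up. A row lasts 1/8 s, in which the tool goes at most 62.5 mm and 10.7 degrees, less where a joint would pass 70% of its speed; a pose out of reach is approached as far as the arm can. A call with a number of a shift or a turn outside -1 to 1 is refused whole. A call with a gripper value outside its range is refused whole. The fingers move at their own pace and stop on an object; "newtons" is the grip in N (left out, the last holds). Time passes only in rows, so rows that do not move let the fingers close. It gives the time, the measured TCP pose, the force, the opening and the grip force at its end, in the units of the state.
- bot.observe(): the state, without advancing time (a new reading comes with each control period).
- grab_frame(name): name is "scene" or "top" or "wrist"; returns a dict with "pixels" (384x512x3 uint8, red, green, blue), "depth" (384x512 float32, m along the optical axis (not along the pixel's ray), 0 where there is no reading), "camera_matrix" (3x3 intrinsics, pixels), "R" (3x3) and "t" (3): a world point X has camera coordinates R X + t. Camera axes: x right, y down, z forward; pixel columns grow to the right and rows downward; lengths in m; the calibration is good to about 2 mm. A picture is of the moment at which its call begins.
- bot.job_done(): hands the job in; it is judged then, once.
Trained networks look in the newest picture that a camera, given by its name, has taken for a name from the list of things; names that differ only in an ending like _2 or _b are one class to them, and where a whole thing is asked for, a point or a joint stands for the part that bears it (a point fixed in the world has none). Each returns a list of dicts, best first, with "p" (0 to 1); they miss things now and then, are a little off and sometimes report something else, mostly with a low value. They report only what shows in the picture. A call takes as long as a camera call. They do not tell look-alikes from the thing itself.
- regions_of(thing, camera): "mask" (384x512 bool, what is visible of it) and "box" ([left, top, right, bottom] in pixels, round what is visible of it).
The state is a dict: "clock": time; "qpos": joint angles; "qd": joint speeds; "joint_efforts": joint torques, N m; "position": TCP position; "tool_rot": TCP orientation; "force": force on the tool from outside, world axes, zero at the start; "moment": the same for the moment, N m; "grip_width": finger opening in m; "finger_force": force on a finger pad.
Only numpy, scipy, OpenCV 4.12 (cv2) and the standard library are available. Lean on these libraries where they do the work, as an engineer would, in place of code of your own. Each camera call takes 0.05 s, during which the arm holds its last target. There are 200 camera calls.

## Working session

There is one attempt and no reset: what is moved stays moved. The work goes in short steps, Python scripts to look and compute and a tool call to move; the robot and the scene stay as the last step left them, time stands still between calls to the robot, and variables do not carry over. Pictures are saved under pics/ and viewed, at most 10 in all, crops included, and the job is handed in when it is done.

Besides the shell and the picture viewer there is one more tool, called after ">>>" as name(argument=value, ...), one argument or row to a line, values as JSON. play_rows: Moves the arm, as the interface text tells. Its arguments: {"type":"object","properties":{"plan":{"type":"array"},"newtons":{"type":"number"}},"required":["plan"]}

```bash
mkdir -p pics; cat > h.py <<'E'
import numpy as np,cv2
from workcell import bot,grab_frame,regions_of
def cloud(f):
    d=f["depth"];K=f["camera_matrix"];v,u=np.indices(d.shape)
    c=np.stack([(u-K[0,2])/K[0,0]*d,(v-K[1,2])/K[1,1]*d,d],-1)
    P=(c-f["t"])@f["R"]   # R^T (c-t)
    P[d<=0]=np.nan
    return P
def save(f,n,box=None,s=1):
    im=f["pixels"][...,::-1]
    if box: im=im[box[1]:box[3],box[0]:box[2]]
    cv2.imwrite("pics/"+n,cv2.resize(im,None,fx=s,fy=s,interpolation=cv2.INTER_CUBIC))
E
python3 - <<'E'
from h import *
np.set_printoptions(precision=3,suppress=True)
s=bot.observe();print({k:np.round(v,3) for k,v in s.items()})
ims=[]
for c in("scene","top"):
    f=grab_frame(c);np.savez(c+".npz",**f);P=cloud(f);save(f,c+".png",None,1.5);print(c,f["camera_matrix"][0,0],-f["R"].T@f["t"],f["R"][2])
    for n in("beaker","dispenser","rack","control_bottle","jar","cabinet","drawer_handle","tub","timer"):
        for r in regions_of(n,c):
            p=P[r["mask"]];p=p[~np.isnan(p[:,0])]
            print(n,round(r["p"],2),r["box"],np.percentile(p,[3,50,97],axis=0).round(3).tolist() if len(p) else None)
E
```

```text
{'clock': np.float64(0.0), 'qpos': array([-1.176,  0.522, -0.036,  1.6  ,  0.021,  1.021, -0.113]), 'qd': array([-0.001,  0.001, -0.001,  0.002, -0.001, -0.002,  0.001]), 'joint_efforts': array([  0.   , -92.712,   1.98 , -36.993,   0.018,   0.008,   0.   ]), 'position': array([0.28 , 0.558, 0.245]), 'tool_rot': array([-3.14 ,  0.   ,  2.677]), 'force': array([-0.085,  0.359,  0.236]), 'moment': array([-0.007, -0.01 , -0.021]), 'finger_force': np.float64(0.0), 'grip_width': np.float64(0.085)}
scene 366.5213125472614 [0.859 0.325 0.868] [-0.322 -0.411 -0.853]
beaker 0.98 [297.4, 204.7, 326.5, 238.7] [[0.456, 0.054, 0.004], [0.479, 0.079, 0.052], [0.512, 0.11, 0.084]]
beaker 0.9 [309.1, 152.8, 341.5, 200.6] [[0.328, -0.027, 0.01], [0.366, 0.009, 0.072], [0.402, 0.045, 0.108]]
dispenser 0.81 [190.7, 139.9, 257.1, 240.4] [[0.568, -0.162, 0.0], [0.632, -0.022, 0.173], [0.662, 0.005, 0.326]]
rack 0.56 [123.2, 118.4, 188.8, 178.0] [[0.602, -0.412, 0.002], [0.676, -0.348, 0.054], [0.74, -0.318, 0.081]]
cabinet 0.74 [192.8, 264.7, 375.5, 384.0] [[0.568, 0.188, 0.106], [0.708, 0.268, 0.131], [
[... 946 characters left out ...]
0.13], [0.857, 0.375, 0.182]]
rack 0.26 [196.9, 211.3, 223.3, 235.1] [[0.456, 0.053, 0.0], [0.488, 0.086, 0.015], [0.511, 0.109, 0.084]]
control_bottle 0.62 [340.6, 135.5, 391.1, 191.0] [[0.596, -0.421, 0.006], [0.659, -0.362, 0.059], [0.729, -0.321, 0.083]]
cabinet 0.6 [89.2, 72.4, 180.0, 199.0] [[0.575, 0.182, 0.02], [0.717, 0.269, 0.13], [0.857, 0.376, 0.182]]
drawer_handle 0.85 [89.2, 170.9, 175.7, 200.8] [[0.546, 0.189, -0.0], [0.59, 0.282, 0.102], [0.634, 0.375, 0.123]]
tub 0.66 [287.7, 230.4, 309.5, 255.5] [[0.4, -0.195, 0.035], [0.428, -0.167, 0.039], [0.458, -0.14, 0.042]]
timer 0.58 [365.9, 223.4, 397.8, 251.7] [[0.411, -0.447, 0.006], [0.445, -0.408, 0.018], [0.48, -0.372, 0.022]]
```

View pics/scene.png

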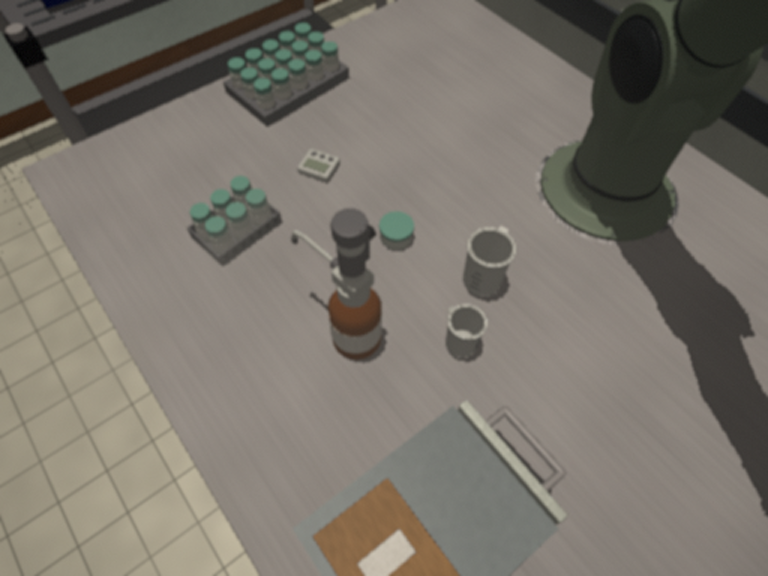

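View pics/top.png

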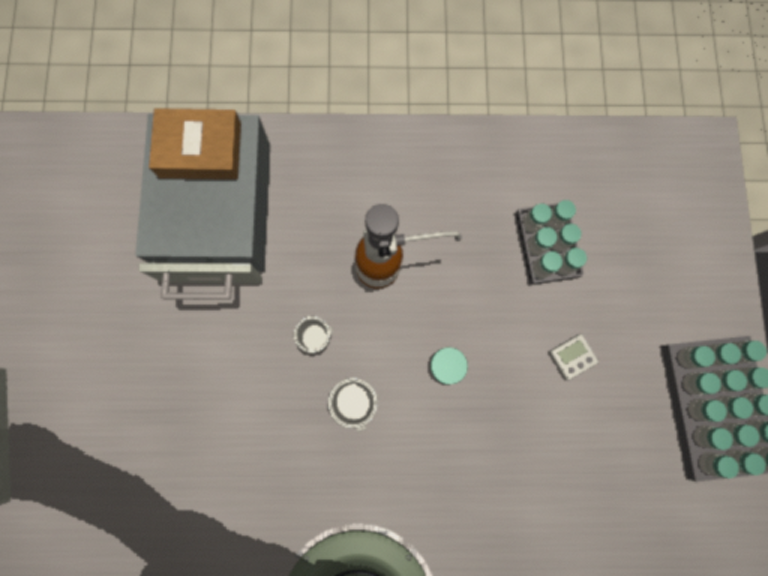

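```bash
python3 - <<'E'
from h import *
fs=np.load("scene.npz");save(fs,"beakers.png",(270,140,390,260),5)
A=np.vstack([cloud(np.load(c+".npz")).reshape(-1,3) for c in("scene","top")])
A=A[~np.isnan(A[:,0])]
S={c:cloud(np.load(c+".npz")).reshape(-1,3) for c in("scene","top")}
def sel(P,lo,hi):
    m=np.all((P>lo)&(P<hi),axis=1);return P[m]
from scipy.optimize import least_squares
def circ(p,r=None):
    f=(lambda q:np.hypot(p[:,0]-q[0],p[:,1]-q[1])-(q[2] if r is None else r))
    return least_squares(f,[p[:,0].mean(),p[:,1].mean(),.03][:2 if r else 3],loss="soft_l1",f_scale=.002).x.round(4)
for c,P in S.items():
    p=sel(P,[.44,.04,.076],[.53,.13,.09]);print(c,"small rim",len(p),p[:,2].max(),circ(p))
    p=sel(P,[.31,-.04,.098],[.42,.06,.115]);print(c,"big rim",len(p),circ(p))
    p=sel(P,[.56,-.06,.02],[.7,.02,.105]);print(c,"bottle",len(p),circ(p,.043))
    p=sel(P,[.56,-.19,.15],[.7,-.06,.21]);print(c,"nozzle",len(p),p.mean(0))
    t=p[p[:,1]<np.percentile(p[:,1],15)];print(" end",t.mean(0),p[:,1].min(),p[:,2].min())
    p=sel(P,[.55,-.46,.072],[.78,-.27,.09]);r=cv2.minAreaRect((p[:,:2]*1000).astype(np.float32));print(c,"racktops",r)
    p=sel(P,[.55,-.46,.026],[.78,-.25,.034]);r=cv2.minAreaRect((p[:,:2]*1000).astype(np.float32));print(c,"rackwall",len(p),r,p[:,1].max())
    p=sel(P,[.5,.15,.095],[.585,.42,.11]);print(c,"handle",len(p),np.percentile(p,[2,50,98],axis=0).round(4).tolist(),np.polyfit(p[:,1],p[:,0],1))
    p=sel(P,[.585,.15,.112],[.62,.42,.135]);print(c,"front top",np.percentile(p,[1,50,99],axis=0).round(4).tolist())
    p=sel(P,[.6,.15,.124],[.9,.42,.135]);r=cv2.minAreaRect((p[:,:2]*1000).astype(np.float32));print(c,"cabtop",r)
E
```

```text
scene small rim 184 0.08583234050322967 [0.4836 0.0818 0.0298]
scene big rim 276 [0.3645 0.0084 0.0382]
scene bottle 513 [ 0.6211 -0.0375]
scene nozzle 170 [ 0.63445527 -0.11894215  0.19277816]
 end [ 0.64169285 -0.16800822  0.1672899 ] -0.17501473898087794 0.15646254933747894
scene racktops ((666.9196166992188, -373.13079833984375), (131.00164794921875, 86.32308959960938), 9.146797180175781)
scene rackwall 261 ((666.8801879882812, -372.53411865234375), (150.60279846191406, 102.19261169433594), 8.178436279296875) -0.3129258946024223
scene handle 500 [[0.5431, 0.2242, 0.0995], [0.5523, 0.2887, 0.1049], [0.5808, 0.343, 0.1083]] [0.01843027 0.55036131]
scene front top [[0.5884, 0.1875, 0.1128], [0.6008, 0.2883, 0.1206], [0.6197, 0.3785, 0.1327]]
scene cabtop ((744.9407348632812, 281.3244934082031), (200.3739013671875, 265.64874267578125), 89.47628021240234)
top small rim 150 0.08638453587528987 [0.4839 0.0814 0.0299]
top big rim 276 [0.3644 0.0075 0.0389]
top bottle 127 [ 0.6222 -0.0372]
top nozzle 197 [ 0.63070993 -0.11133619  0.19534882]
 end [ 0.63861643 -0.16723405  0.17704015] -0.17531911511472187 0.15464373995656963
top racktops ((667.5166015625, -373.5074462890625), (129.92578125, 84.46135711669922), 8.75239372253418)
top rackwall 251 ((668.081298828125, -373.58050537109375), (150.58062744140625, 103.08104705810547), 8.639347076416016) -0.3137681458420068
top handle 336 [[0.5437, 0.2233, 0.0992], [0.5516, 0.2836, 0.1042], [0.5837, 0.3423, 0.1077]] [-2.34742694e-04  5.55986049e-01]
top front top [[0.5888, 0.1865, 0.1138], [0.5994, 0.281, 0.1205], [0.6188, 0.379, 0.1328]]
top cabtop ((745.788818359375, 282.1475830078125), (202.08338928222656, 265.0762939453125), 89.73612213134766)
```

Scene picture: the small beaker is at about (466,332) and the big one at (490,260). The dispenser is at (355,290) with its nozzle tip at (295,238), the six-bottle rack at (235,220), and the cabinet handle at (530,445). In the top picture they are at (312,335), (353,402), (380,250), (458,237), (550,242) and (197,297).

There are two beakers to choose from. The one with box (297–326, 205–239) has its rim at 84 mm and a radius of about 30, which matches the 82 mm beaker. The one with box (309–341, 153–201) has its rim at 108 mm and is too big. I'll confirm this in the crop and move towards the handle first.

View pics/beakers.png

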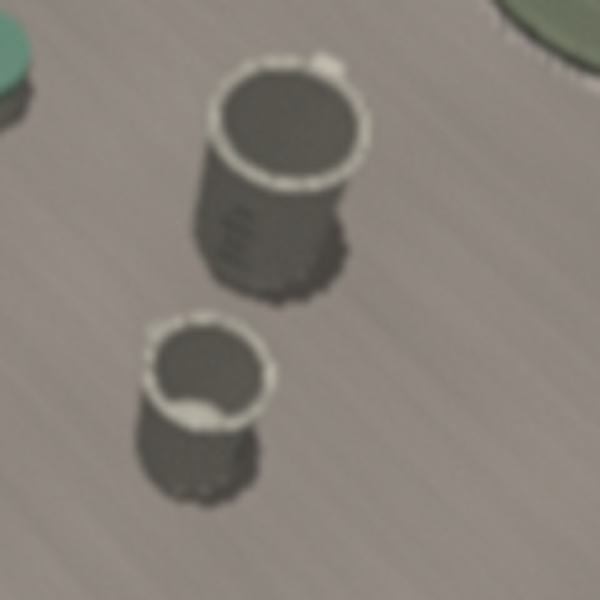

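>>> play_rows(
  plan=[
    [[0,0,0],[0,0,0.92],0.15],
    [[0,0,0],[0,0,0.92],0.15],
    [[0,0,0],[0,0,0.92],0.15],
    [[0,0,0],[0,0,0.92],0.15],
    [[0,0,0],[0,0,0.92],0.15],
    [[0,0,0],[0,0,0.92],0.15],
    [[0,0,0],[0,0,0.92],0.15],
    [[0,0,0],[0,0,0.93],0.15],
    [[-0.92,0.9,0],[0,0,0],0.15],
    [[-0.92,0.9,0],[0,0,0],0.15],
    [[-0.92,0.9,0],[0,0,0],0.15],
    [[-0.92,0.9,0],[0,0,0],0.15],
    [[-0.92,0.9,0],[0,0,0],0.15],
    [[-0.92,0.9,0],[0,0,0],0.15],
    [[-0.92,0.9,0],[0,0,0],0.15],
    [[-0.92,0.9,0],[0,0,0],0.15],
    [[-0.92,0.9,0],[0,0,0],0.15],
    [[-0.92,0.9,0],[0,0,0],0.15],
    [[-0.92,0.9,0],[0,0,0],0.15],
    [[-0.92,0.94,0],[0,0,0],0.15],
  ],
  newtons=40,
)

```text
clock: 3.5
position: [0.5519, 0.2821, 0.2454]
tool_rot: [3.142, -0.0, 1.571]
force: [0.5, 0.2, 0.2]
grip_width: 0.0363
finger_force: 0.0
```

The crop confirms it: the smaller beaker is at crop (205,410), clearly smaller than the other one at (280,180). Next I lower onto the handle bar.

>>> play_rows(
  plan=[
    [[0,0,0.99],[0,0,0],0.15],
    [[0,0,0.99],[0,0,0],0.15],
    [[0,0,0.99],[0,0,0],0.15],
    [[0,0,0.99],[0,0,0],0.15],
    [[0,0,0.99],[0,0,0],0.15],
    [[0,0,0.99],[0,0,0],0.15],
    [[0,0,0],[0,0,0],1],
    [[0,0,0],[0,0,0],1],
    [[0,0,0],[0,0,0],1],
    [[0,0,0],[0,0,0],1],
  ],
)

```text
clock: 4.75
position: [0.551, 0.2826, 0.0968]
tool_rot: [-3.141, 0.0, 1.571]
force: [-0.3, -2.0, -17.0]
grip_width: 0.01
finger_force: 39.4
```

>>> play_rows(
  plan=[
    [[0,-0.5,0],[0,0,0],1],
    [[0,-0.9,0],[0,0,0],1],
    [[0,-0.9,0],[0,0,0],1],
    [[0,-0.9,0],[0,0,0],1],
    [[0,-0.9,0],[0,0,0],1],
    [[0,-0.9,0],[0,0,0],1],
    [[0,-0.9,0],[0,0,0],1],
    [[0,-0.9,0],[0,0,0],1],
    [[0,-0.4,0],[0,0,0],1],
    [[0,0,0],[0,0,0],1],
  ],
)

```text
clock: 6.0
position: [0.3699, 0.2842, 0.0969]
tool_rot: [-3.141, -0.002, 1.574]
force: [-1.0, 11.0, -33.0]
grip_width: 0.0104
finger_force: 39.2
```

>>> play_rows(
  plan=[
    [[0,0,0],[0,0,0],0.15],
    [[0,0,0],[0,0,0],0.15],
    [[0,0,0],[0,0,0],0.15],
    [[0,0,-0.5],[0,0,0],0.15],
    [[0,0,-1],[0,0,0],0.15],
    [[0,0,-1],[0,0,0],0.15],
    [[0,0,-1],[0,0,0],-1],
    [[0,0,-1],[0,0,0],-1],
    [[0,0,-1],[0,0,0],-1],
    [[0,0,-1],[0,0,0],-1],
    [[0,0,-1],[0,0,0],-1],
  ],
)

```text
clock: 7.38
position: [0.3713, 0.2824, 0.286]
tool_rot: [3.141, -0.001, 1.571]
force: [0.1, 0.3, -0.5]
grip_width: 0.0851
finger_force: 0.0
```

```bash
python3 - <<'E'
from h import *
from scipy.optimize import least_squares
ims=[]
for c in("scene","top","wrist"):
    f=grab_frame(c);np.savez(c+"2.npz",**f);P=cloud(f);ims.append(f["pixels"][...,::-1])
    for n in("control_bottle","jar","drawer_handle"):
        for r in regions_of(n,c)[:3]:
            p=P[r["mask"]];p=p[~np.isnan(p[:,0])]
            print(c,n,round(r["p"],2),r["box"],np.percentile(p,[3,50,97],axis=0).round(3).tolist() if len(p) else None)
    P=P.reshape(-1,3)
    for lab,z0,z1,r in(("tall",.1,.118,.0225),("low",.07,.086,.028)):
      for s,y0,y1 in(("R",.2,.275),("L",.29,.365)):
        m=np.all((P>[.42,y0,z0])&(P<[.58,y1,z1]),axis=1);p=P[m]
        if len(p)>30: print(c,lab,s,len(p),p.mean(0).round(4),np.percentile(p,[3,97],axis=0).round(4).tolist())
cv2.imwrite("pics/d.png",cv2.resize(np.hstack([ims[0],ims[2]]),None,fx=.78,fy=.78))
E
```

```text
scene control_bottle 0.66 [356.5, 288.0, 396.6, 318.8] [[0.497, 0.305, 0.028], [0.526, 0.326, 0.106], [0.537, 0.346, 0.112]]
scene jar 0.64 [337.1, 260.7, 364.6, 288.8] [[0.484, 0.221, 0.026], [0.516, 0.246, 0.079], [0.532, 0.27, 0.082]]
scene drawer_handle 0.71 [311.7, 221.5, 438.3, 343.9] [[0.374, 0.199, 0.018], [0.444, 0.288, 0.051], [0.587, 0.371, 0.121]]
scene tall R 142 [0.4246 0.2386 0.1096] [[0.4232, 0.2023, 0.1007], [0.426, 0.2724, 0.1178]]
scene tall L 554 [0.4887 0.3264 0.1094] [[0.4245, 0.298, 0.1014], [0.5338, 0.3575, 0.116]]
scene low R 595 [0.489  0.2412 0.079 ] [[0.4241, 0.2003, 0.0708], [0.5288, 0.2687, 0.0836]]
scene low L 228 [0.471  0.3271 0.079 ] [[0.4242, 0.2941, 0.0708], [0.5365, 0.362, 0.0857]]
top control_bottle 0.96 [106.0, 205.5, 130.8, 226.1] [[0.492, 0.302, 0.027], [0.511, 0.315, 0.107], [0.532, 0.342, 0.112]]
top jar 0.56 [135.8, 205.0, 162.5, 227.4] [[0.48, 0.217, 0.02], [0.502, 0.239, 0.078], [0.528, 0.277, 0.083]]
top jar 0.29 [96.6, 170.6, 171.1, 267.8] [[0.374, 0.196, 0.017], [0.513, 0.283, 0.056], [0.62, 0.369, 0.12]]
top drawer_handle 0.85 [94.2, 
[... 176 characters left out ...]

top low R 320 [0.5047 0.2415 0.0793] [[0.4808, 0.2181, 0.0723], [0.5284, 0.2651, 0.0837]]
top low L 52 [0.5078 0.31   0.0797] [[0.4911, 0.3022, 0.0703], [0.5326, 0.3286, 0.0856]]
wrist control_bottle 0.65 [358.6, 103.8, 434.1, 155.5] [[0.49, 0.307, 0.033], [0.503, 0.328, 0.11], [0.531, 0.347, 0.112]]
wrist drawer_handle 0.59 [252.8, 68.0, 511.6, 271.1] [[0.373, 0.198, 0.02], [0.538, 0.284, 0.065], [0.643, 0.368, 0.121]]
wrist tall L 1950 [0.5117 0.326  0.1102] [[0.4926, 0.3064, 0.103], [0.532, 0.3445, 0.112]]
wrist low R 1921 [0.5011 0.2439 0.08  ] [[0.4622, 0.2002, 0.0717], [0.5267, 0.2682, 0.0823]]
wrist low L 369 [0.4966 0.3301 0.0799] [[0.4902, 0.3054, 0.0707], [0.5128, 0.3483, 0.0857]]
```

View pics/d.png

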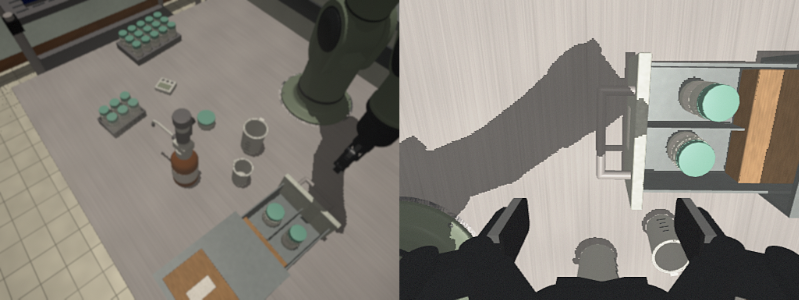

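The drawer is open. In the left half, the tall bottle is in the left compartment at (298,233) and the jar is at (275,212). The bottle's axis is at about (0.511, 0.325) and its top is at 0.110. I'll grasp it closing along x.

>>> play_rows(
  plan=[
    [[0.28,0.93,0],[0,0,0],-1],
    [[0.28,0.93,0],[0,0,0],-1],
    [[0.28,0.93,0],[0,0,0],-1],
    [[0.28,0.93,0],[0,0,0],-1],
    [[0.28,0.93,0],[0,0,0],-1],
    [[0.3,0.94,0],[0,0,0],-1],
    [[0,0,0.95],[0,0,0],-1],
    [[0,0,0.95],[0,0,0],-1],
    [[0,0,0.95],[0,0,0],-1],
    [[0,0,0.95],[0,0,0],-1],
    [[0,0,0.95],[0,0,0],-1],
    [[0,0,0.95],[0,0,0],-1],
    [[0,0,0.95],[0,0,0],-1],
    [[0,0,0.95],[0,0,0],-1],
    [[0,0,0.95],[0,0,0],-1],
    [[0,0,0],[0,0,0],1],
    [[0,0,0],[0,0,0],1],
    [[0,0,0],[0,0,0],1],
    [[0,0,0],[0,0,0],1],
  ],
  newtons=35,
)

```text
clock: 10.35
position: [0.5116, 0.3256, 0.0716]
tool_rot: [3.14, -0.001, 1.571]
force: [-0.2, -0.7, 7.9]
grip_width: 0.047
finger_force: 36.9
```

>>> play_rows(
  plan=[
    [[0,0,-0.5],[0,0,0],1],
    [[0,0,-1],[0,0,0],1],
    [[0,0,-1],[0,0,0],1],
    [[0,0,-1],[0,0,0],1],
    [[0,0,-1],[0,0,0],1],
    [[0,0,-1],[0,0,0],1],
    [[0,0,-1],[0,0,0],1],
    [[0,0,-1],[0,0,0],1],
    [[-0.98,-0.2,0],[0,0,0],1],
    [[-0.98,-0.2,0],[0,0,0],1],
    [[-0.98,-0.2,0],[0,0,0],1],
    [[-0.98,-0.2,0],[0,0,0],1],
    [[-0.98,-0.2,0],[0,0,0],1],
    [[-0.98,-0.2,0],[0,0,0],1],
    [[-0.98,-0.2,0],[0,0,0],1],
    [[-0.98,-0.2,0],[0,0,0],1],
    [[-0.98,-0.2,0],[0,0,0],1],
    [[-0.98,-0.2,0],[0,0,0],1],
    [[-0.98,-0.2,0],[0,0,0],1],
    [[-0.98,-0.2,0],[0,0,0],1],
  ],
)

```text
clock: 12.85
position: [0.4506, 0.0298, 0.2581]
tool_rot: [3.142, -0.0, 1.571]
force: [-0.2, -0.4, -1.3]
grip_width: 0.0469
finger_force: 36.3
```

>>> play_rows(
  plan=[
    [[-0.98,0,0],[0,0,0],1],
    [[-0.98,0,0],[0,0,0],1],
    [[-0.98,0,0],[0,0,0],1],
    [[-0.98,0,0],[0,0,0],1],
    [[-0.98,0,0],[0,0,0],1],
    [[-0.98,0,0],[0,0,0],1],
    [[-0.98,0,0],[0,0,0],1],
    [[-0.98,0,0],[0,0,0],1],
    [[-0.98,0,0],[0,0,0],1],
    [[-0.98,0,0],[0,0,0],1],
    [[-0.98,0,0],[0,0,0],1],
    [[-0.98,0,0],[0,0,0],1],
    [[0,0,0],[0,0,-0.5],1],
    [[0,0,0],[0,0,-0.45],1],
  ],
)

```text
clock: 14.6
position: [0.4504, -0.2635, 0.258]
tool_rot: [-3.141, -0.0, 1.715]
force: [0.0, -0.1, -1.3]
grip_width: 0.0472
finger_force: 36.3
```

>>> play_rows(
  plan=[
    [[-0.14,1,0],[0,0,0],1],
    [[-0.14,1,0],[0,0,0],1],
    [[-0.14,1,0],[0,0,0],1],
    [[-0.14,1,0],[0,0,0],1],
    [[-0.14,1,0],[0,0,0],1],
    [[-0.14,1,0],[0,0,0],1],
    [[-0.14,1,0],[0,0,0],1],
    [[-0.13,1.0,0],[0,0,0],1],
    [[0,0.05,1],[0,0,0],1],
    [[0,0,1],[0,0,0],1],
    [[0,0,1],[0,0,0],1],
    [[0,0,1],[0,0,0],1],
    [[0,0,1],[0,0,0],1],
    [[0,0,0.9],[0,0,0],1],
    [[0,0,0],[0,0,0],1],
  ],
)

```text
clock: 16.48
position: [0.6534, -0.2615, 0.1089]
tool_rot: [-3.139, -0.001, 1.714]
force: [0.0, -0.4, -1.1]
grip_width: 0.047
finger_force: 36.4
```

>>> play_rows(
  plan=[
    [[0,0,0.9],[0,0,0],1],
    [[0,0,0.7],[0,0,0],1],
    [[0,0,0.4],[0,0,0],1],
    [[0,0,0.2],[0,0,0],1],
    [[0,0,0.05],[0,0,0],1],
    [[0,0,0],[0,0,0],1],
  ],
)

```text
clock: 17.23
position: [0.6547, -0.2616, 0.0547]
tool_rot: [3.141, 0.0, 1.714]
force: [0.1, 1.0, -1.4]
grip_width: 0.0465
finger_force: 36.4
```

>>> play_rows(
  plan=[
    [[0,0,0.06],[0,0,0],1],
    [[0,0,0.06],[0,0,0],1],
    [[0,0,0],[0,0,0],1],
  ],
)

```text
clock: 17.6
position: [0.6546, -0.2616, 0.0517]
tool_rot: [3.141, 0.0, 1.714]
force: [-0.8, 0.5, 3.3]
grip_width: 0.0468
finger_force: 36.7
```

>>> play_rows(
  plan=[
    [[0,0,0],[0,0,0],-1],
    [[0,0,0],[0,0,0],-1],
    [[0,0,0],[0,0,0],-1],
    [[0,0,-0.4],[0,0,0],-1],
    [[0,0,-0.8],[0,0,0],-1],
    [[0,0,-1],[0,0,0],-1],
    [[0,0,-1],[0,0,0],-1],
    [[0,0,-1],[0,0,0],-1],
    [[0,0,-1],[0,0,0],-1],
    [[0,0,-1],[0,0,0],-1],
    [[0,0,-1],[0,0,0],-1],
    [[0.1,-0.9,-0.8],[0,0,0.5],-1],
    [[0,-1,0],[0,0,0.46],-1],
    [[0,-1,0],[0,0,0],-1],
    [[0,-1,0],[0,0,0],-1],
    [[0,-1,0],[0,0,0],-1],
    [[0,-1,0],[0,0,0],-1],
    [[0,-1,0],[0,0,0],-1],
    [[0,-1,0],[0,0,0],-1],
  ],
)

```text
clock: 19.98
position: [0.456, -0.264, 0.2527]
tool_rot: [3.14, 0.0, 1.569]
force: [0.4, 0.1, 0.1]
grip_width: 0.0855
finger_force: 0.0
```

```bash
python3 - <<'E'
from h import *
f=grab_frame("scene");np.savez("scene3.npz",**f);save(f,"placed.png",(90,90,346,282),3)
P=cloud(f).reshape(-1,3)
p=P[np.all((P>[.6,-.3,.084])&(P<[.7,-.22,.095]),axis=1)];print(len(p),p.mean(0),np.percentile(p,[2,98],axis=0))
p=P[np.all((P>[.33,.2,.09])&(P<[.385,.36,.11]),axis=1)];print("handle",len(p),np.percentile(p,[2,50,98],axis=0).round(3))
print(bot.observe()["position"])
E
```

```text
194 [ 0.65618801 -0.25893628  0.08952589] [[ 0.6361333  -0.27909855  0.08486408]
 [ 0.67655987 -0.2395902   0.09249847]]
handle 327 [[0.366 0.227 0.098]
 [0.374 0.288 0.105]
 [0.383 0.344 0.108]]
[ 0.45310465 -0.2644759   0.25270517]
```

View pics/placed.png

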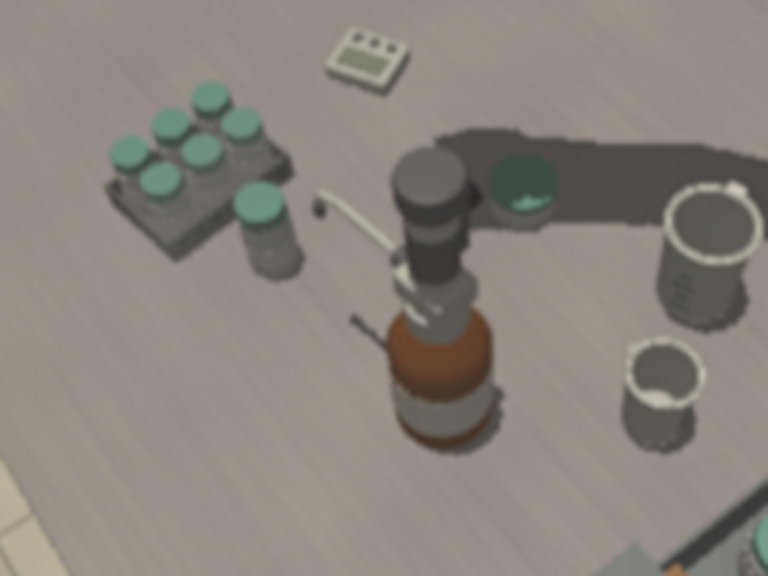

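The control bottle stands at crop (265,230), between the nozzle tip (318,205) and the rack, and measures (0.655, −0.260) as planned. Next I shut the drawer.

>>> play_rows(
  plan=[
    [[0.99,-0.16,0],[0,0,0],0.15],
    [[0.99,-0.16,0],[0,0,0],0.15],
    [[0.99,-0.16,0],[0,0,0],0.15],
    [[0.99,-0.16,0],[0,0,0],0.15],
    [[0.99,-0.16,0],[0,0,0],0.15],
    [[0.99,-0.16,0],[0,0,0],0.15],
    [[0.99,-0.16,0],[0,0,0],0.15],
    [[0.99,-0.16,0],[0,0,0],0.15],
    [[0.99,-0.16,0],[0,0,0],0.15],
    [[0.99,-0.16,0],[0,0,0],0.15],
    [[0.99,-0.16,0],[0,0,0],0.15],
    [[0.99,-0.16,0],[0,0,0],0.15],
    [[0.99,-0.16,0],[0,0,0],0.15],
    [[0.99,-0.16,0],[0,0,0],0.15],
    [[0.99,-0.16,0],[0,0,0],0.15],
    [[0.99,-0.16,0],[0,0,0],0.15],
    [[0.99,-0.16,0],[0,0,0],0.15],
    [[0.99,-0.16,0],[0,0,0],0.15],
    [[0.99,-0.16,0],[0,0,0],0.15],
    [[0.99,-0.16,0],[0,0,0],0.15],
  ],
)

```text
clock: 22.52
position: [0.3775, 0.2321, 0.2525]
tool_rot: [3.14, -0.001, 1.569]
force: [0.4, -0.1, 1.1]
grip_width: 0.0362
finger_force: 0.0
```

>>> play_rows(
  plan=[
    [[0.99,0,0],[0,0,0],0.15],
    [[0.99,0,0],[0,0,0],0.15],
    [[0.1,0,0],[0,0,0],0.15],
    [[0,0,0],[0,0,0],0.15],
  ],
)

```text
clock: 23.02
position: [0.3776, 0.2831, 0.2515]
tool_rot: [3.141, 0.0, 1.57]
force: [-0.0, 0.5, 0.2]
grip_width: 0.0364
finger_force: 0.0
```

>>> play_rows(
  plan=[
    [[0,-0.24,1],[0,0,0],0.15],
    [[0,0,1],[0,0,0],0.15],
    [[0,0,1],[0,0,0],0.15],
    [[0,0,1],[0,0,0],0.15],
    [[0,0,1],[0,0,0],0.15],
    [[0,0,0.9],[0,0,0],0.15],
    [[0,0,0.2],[0,0,0],0.15],
    [[0,0,0],[0,0,0],1],
    [[0,0,0],[0,0,0],1],
    [[0,0,0],[0,0,0],1],
    [[0,0.3,0],[0,0,0],1],
    [[0,0.7,0],[0,0,0],1],
    [[0,0.9,0],[0,0,0],1],
    [[0,0.9,0],[0,0,0],1],
    [[0,0.9,0],[0,0,0],1],
    [[0,0.9,0],[0,0,0],1],
    [[0,0.9,0],[0,0,0],1],
    [[0,0.8,0],[0,0,0],1],
    [[0,0.5,0],[0,0,0],1],
    [[0,0,0],[0,0,0],1],
  ],
)

```text
clock: 25.52
position: [0.5431, 0.2816, 0.0995]
tool_rot: [3.14, 0.001, 1.568]
force: [-0.2, -8.7, 7.6]
grip_width: 0.0104
finger_force: 35.2
```

>>> play_rows(
  plan=[
    [[0,0.2,0],[0,0,0],1],
    [[0,0.1,0],[0,0,0],1],
    [[0,0.1,0],[0,0,0],1],
    [[0,0,0],[0,0,0],1],
  ],
)

```text
clock: 26.02
position: [0.5522, 0.2815, 0.0995]
tool_rot: [3.141, 0.001, 1.568]
force: [0.9, -9.1, 5.7]
grip_width: 0.0109
finger_force: 35.0
```

>>> play_rows(
  plan=[
    [[0,0.1,0],[0,0,0],1],
    [[0,0.1,0],[0,0,0],1],
    [[0,0,0],[0,0,0],1],
  ],
)

```text
clock: 26.4
position: [0.5572, 0.2815, 0.0996]
tool_rot: [3.141, 0.001, 1.568]
force: [1.1, -9.6, 6.0]
grip_width: 0.0106
finger_force: 35.0
```

>>> play_rows(
  plan=[
    [[0,0.1,0],[0,0,0],1],
    [[0,0.1,0],[0,0,0],1],
    [[0,0,0],[0,0,0],1],
  ],
)

```text
clock: 26.78
position: [0.558, 0.2815, 0.0993]
tool_rot: [-3.134, 0.003, 1.57]
force: [-27.4, -12.8, 29.6]
grip_width: 0.0108
finger_force: 37.8
```

The force rose and the motion stopped, so the drawer is shut. I release, rise and turn the wrist for the leaning grasp.

>>> play_rows(
  plan=[
    [[0,-0.14,0],[0,0,0],1],
    [[0,0,0],[0,0,0],0.15],
    [[0,0,0],[0,0,0],0.15],
    [[0,0,0],[0,0,0],0.15],
    [[0,0,-0.5],[0,0,0],0.15],
    [[0,0,-1],[0,0,0],0.15],
    [[0,0,-1],[0,0,0],0.15],
    [[0,-0.3,-1],[0,0,0],0.15],
    [[0,-0.6,-1],[0,0,0],0.15],
    [[0,-0.6,-1],[0,0,0],0.15],
    [[0,-0.6,-1],[0,0,0],0.15],
    [[0,0,0],[0,0,-0.93],-1],
    [[0,0,0],[0,0,-0.93],-1],
    [[0,0,0],[0,0,-0.93],-1],
    [[0,0,0],[0,0,-0.93],-1],
    [[0,0,0],[0,0,-0.93],-1],
    [[0,0,0],[0,0,-0.93],-1],
    [[0,0,0],[0,0,-0.93],-1],
    [[0,0,0],[0,0,-0.93],-1],
    [[0,0,0],[0,0,-0.94],-1],
  ],
)

```text
clock: 29.28
position: [0.5056, 0.283, 0.2622]
tool_rot: [3.141, 0.001, 2.831]
force: [-0.5, -0.3, -0.2]
grip_width: 0.0854
finger_force: 0.0
```

>>> play_rows(
  plan=[
    [[0,0,0],[0,-0.97,0],-1],
    [[0,0,0],[0,-0.97,0],-1],
    [[0,0,0],[0,-0.97,0],-1],
    [[0,0,0],[0,-0.97,0],-1],
    [[0,0,0],[0,-0.97,0],-1],
    [[0,0,0],[0,-0.97,0],-1],
    [[0,0,0],[0,0,0],-1],
  ],
)

```text
clock: 30.15
position: [0.5041, 0.2844, 0.2606]
tool_rot: [-3.137, 0.865, 2.833]
force: [-0.9, -0.1, -0.7]
grip_width: 0.0854
finger_force: 0.0
```

```bash
cat >> h.py <<'E'
from scipy.spatial.transform import Rotation
def go(target):
    s=bot.observe();R=Rotation.from_euler("xyz",s["tool_rot"]).as_matrix()
    print("pos",s["position"].round(4),"z",R[:,2].round(3),"y",R[:,1].round(3),"q",s["qpos"].round(2),"t",s["clock"])
    print("units",(R.T@(np.array(target)-s["position"])/.025).round(2),"world x,y,z per unit ->",(R.T/1).round(3).tolist())
E
python3 - <<'E'
from h import *
f=grab_frame("scene");P=cloud(f).reshape(-1,3)
p=P[np.all((P>[.44,.04,.076])&(P<[.53,.13,.09]),axis=1)];print(len(p),p.min(0),p.max(0))
p=P[np.all((P>[.5,.15,.095])&(P<[.585,.42,.11]),axis=1)];print("handle",np.percentile(p,[2,50,98],axis=0).round(4))
go([.4876,.0803,.19])
E
```

```text
184 [0.45138341 0.04589582 0.07611201] [0.51519471 0.11350291 0.08487289]
handle [[0.553  0.2243 0.0998]
 [0.5613 0.2881 0.105 ]
 [0.5834 0.3429 0.1082]]
pos [0.5049 0.2836 0.2611] z [ 0.722 -0.236 -0.65 ] y [ 0.309  0.951 -0.003] q [-1.35  0.43  0.4   2.14  1.17  0.73 -0.71] t 30.2
units [ 0.97 -7.94  3.27] world x,y,z per unit -> [[-0.619, 0.198, -0.76], [0.309, 0.951, -0.003], [0.722, -0.236, -0.65]]
```

>>> play_rows(
  plan=[
    [[0.11,-0.88,0.36],[0,0,0],-1],
    [[0.11,-0.88,0.36],[0,0,0],-1],
    [[0.11,-0.88,0.36],[0,0,0],-1],
    [[0.11,-0.88,0.36],[0,0,0],-1],
    [[0.11,-0.88,0.36],[0,0,0],-1],
    [[0.11,-0.88,0.36],[0,0,0],-1],
    [[0.11,-0.88,0.36],[0,0,0],-1],
    [[0.11,-0.88,0.36],[0,0,0],-1],
    [[0.09,-0.9,0.39],[0,0,0],-1],
    [[0,0,0],[0,0,0],-1],
  ],
)

```text
clock: 31.45
position: [0.4919, 0.1222, 0.183]
tool_rot: [-3.048, 0.839, 2.894]
force: [0.8, -0.2, -0.4]
grip_width: 0.0853
finger_force: 0.0
```

```bash
python3 - <<'E'
from h import *
go([.4876,.0803,.0468])
E
```

```text
pos [0.4919 0.1222 0.183 ] z [ 0.695 -0.272 -0.665] y [ 0.311  0.948 -0.063] q [-0.73  0.45 -0.11  2.43  1.69  0.82 -1.11] t 31.45
units [ 3.89 -1.3   3.96] world x,y,z per unit -> [[-0.648, 0.164, -0.744], [0.311, 0.948, -0.063], [0.695, -0.272, -0.665]]
```

Joint 4 is at its limit because the elbow is folded too far at this lean azimuth. I'll approach the beaker from the left-rear (tool azimuth about −60°) instead, and turn back further out.

```bash
cat >> h.py <<'E'
def rot(az,lean=50):
    a,l=np.radians([az,lean]);z=np.array([np.sin(l)*np.cos(a),np.sin(l)*np.sin(a),-np.cos(l)]);y=np.array([-np.sin(a),np.cos(a),0])
    D=np.stack([np.cross(y,z),y,z],1)
    R=Rotation.from_euler("xyz",bot.observe()["tool_rot"]).as_matrix()
    print("rot units",(Rotation.from_matrix(R.T@D).as_rotvec()/.15).round(2))
    return D
E
python3 - <<'E'
from h import *
go([.49,.2,.22]);D=rot(-60);print((D.T@(np.array([.4865,.0782,.12])-[.49,.2,.22])/.025).round(2))
E
```

```text
pos [0.4919 0.1222 0.183 ] z [ 0.695 -0.272 -0.665] y [ 0.311  0.948 -0.063] q [-0.73  0.45 -0.11  2.43  1.69  0.82 -1.11] t 31.45
units [-0.54  2.84 -1.88] world x,y,z per unit -> [[-0.648, 0.164, -0.744], [0.311, 0.948, -0.063], [0.695, -0.272, -0.665]]
rot units [ 3.42 -0.05  3.49]
[ 0.4  -2.56  5.75]
```

>>> play_rows(
  plan=[
    [[-0.18,0.94,-0.63],[0,0,0],-1],
    [[-0.18,0.95,-0.63],[0,0,0],-1],
    [[-0.18,0.95,-0.63],[0,0,0],-1],
    [[0,0,0],[0.68,-0.01,0.7],-1],
    [[0,0,0],[0.68,-0.01,0.7],-1],
    [[0,0,0],[0.68,-0.01,0.7],-1],
    [[0,0,0],[0.69,-0.01,0.7],-1],
    [[0,0,0],[0.69,-0.01,0.7],-1],
    [[0,0,0],[0,0,0],-1],
  ],
)

```text
clock: 32.58
position: [0.4894, 0.204, 0.2202]
tool_rot: [3.136, 0.872, 2.094]
force: [-0.3, -0.9, 0.7]
grip_width: 0.0854
finger_force: 0.0
```

```bash
python3 - <<'E'
from h import *
go([.4858,.0783,.18]);rot(-60)
E
```

```text
pos [0.4894 0.204  0.2202] z [ 0.388 -0.66  -0.643] y [0.864 0.504 0.004] q [-0.9   0.59 -0.07  1.9   0.86  1.26 -0.98] t 32.575
units [-1.52 -2.66  4.3 ] world x,y,z per unit -> [[-0.322, 0.557, -0.766], [0.864, 0.504, 0.004], [0.388, -0.66, -0.643]]
rot units [ 0.04 -0.    0.  ]
```

>>> play_rows(
  plan=[
    [[-0.3,-0.53,0.86],[0.04,0,0],-1],
    [[-0.3,-0.53,0.86],[0,0,0],-1],
    [[-0.3,-0.53,0.86],[0,0,0],-1],
    [[-0.3,-0.53,0.86],[0,0,0],-1],
    [[-0.32,-0.54,0.86],[0,0,0],-1],
    [[0.68,0,0.57],[0,0,0],-1],
    [[0,0,0],[0,0,0],-1],
  ],
)

```text
clock: 33.45
position: [0.4839, 0.0771, 0.1575]
tool_rot: [-3.136, 0.873, 2.102]
force: [-1.0, -0.0, -0.0]
grip_width: 0.0855
finger_force: 0.0
```

```bash
python3 - <<'E'
from h import *
go([.4858,.0783,.0468]);rot(-60)
E
```

```text
pos [0.4839 0.0771 0.1575] z [ 0.383 -0.663 -0.643] y [ 0.864  0.503 -0.004] q [-0.79  0.62 -0.01  2.16  1.06  1.02 -1.15] t 33.45
units [3.39 0.11 2.84] world x,y,z per unit -> [[-0.326, 0.554, -0.766], [0.864, 0.503, -0.004], [0.383, -0.663, -0.643]]
rot units [-0.   -0.    0.03]
```

>>> play_rows(
  plan=[
    [[0.68,0.02,0.57],[0,0,0],-1],
    [[0.68,0.02,0.57],[0,0,0],-1],
    [[0.68,0.02,0.57],[0,0,0],-1],
    [[0.68,0.02,0.57],[0,0,0],-1],
    [[0.67,0.03,0.56],[0,0,0],-1],
    [[0,0,0],[0,0,0],-1],
    [[0,0,0],[0,0,0],1],
    [[0,0,0],[0,0,0],1],
    [[0,0,0],[0,0,0],1],
    [[0,0,0],[0,0,0],1],
  ],
  newtons=20,
)

```text
clock: 34.7
position: [0.4868, 0.0785, 0.0482]
tool_rot: [-3.14, 0.874, 2.096]
force: [-2.2, 2.5, 9.1]
grip_width: 0.057
finger_force: 20.8
```

```bash
python3 - <<'E'
from h import *
f=grab_frame("scene");np.savez("s4.npz",**f);save(f,"grasp.png",(230,130,390,270),4)
go([.4858,.0783,.0968])
E
```

```text
pos [0.4868 0.0785 0.0482] z [ 0.383 -0.664 -0.642] y [ 0.866  0.5   -0.001] q [-0.8   0.86  0.01  2.14  1.19  0.91 -1.39] t 34.75
units [-1.48 -0.04 -1.26] world x,y,z per unit -> [[-0.322, 0.556, -0.767], [0.866, 0.5, -0.001], [0.383, -0.664, -0.642]]
```

View pics/grasp.png

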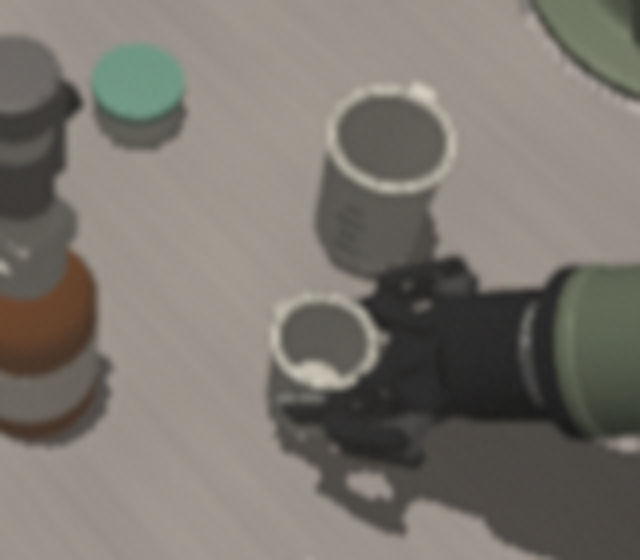

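The gripper straddles the small beaker at crop (325,340), clear of the big beaker and upright. I lift it and carry it in front of the dispenser.

>>> play_rows(
  plan=[
    [[-0.46,0,-0.39],[0,0,0],1],
    [[-0.46,0,-0.39],[0,0,0],1],
    [[-0.46,0,-0.39],[0,0,0],1],
    [[-0.68,-0.55,0.81],[0,0,0],1],
    [[-0.68,-0.55,0.81],[0,0,0],1],
    [[-0.68,-0.55,0.81],[0,0,0],1],
    [[-0.68,-0.55,0.81],[0,0,0],1],
    [[-0.68,-0.55,0.81],[0,0,0],1],
    [[-0.68,-0.55,0.81],[0,0,0],1],
    [[-0.73,0.11,0.88],[0,0,0],1],
    [[-0.73,0.11,0.88],[0,0,0],1],
    [[-0.73,0.11,0.88],[0,0,0],1],
    [[0,0,0],[0,0,0],1],
  ],
)

```text
clock: 36.38
position: [0.5448, -0.1719, 0.0933]
tool_rot: [-3.141, 0.875, 2.093]
force: [-0.5, 0.2, -0.9]
grip_width: 0.0568
finger_force: 21.8
```

```bash
python3 - <<'E'
from h import *
go([.56,-.185,.0932]);rot(-18)
E
```

```text
pos [ 0.5448 -0.1719  0.0933] z [ 0.382 -0.666 -0.641] y [ 0.867  0.498 -0.001] q [-0.4   0.77  0.23  2.26  1.76  0.69 -1.44] t 36.375
units [-0.49  0.27  0.58] world x,y,z per unit -> [[-0.32, 0.556, -0.767], [0.867, 0.498, -0.001], [0.382, -0.666, -0.641]]
rot units [-3.76  0.01 -3.14]
```

>>> play_rows(
  plan=[
    [[-0.1,0.22,0.64],[0,0,0],1],
    [[-0.1,0.22,0.64],[0,0,0],1],
    [[-0.1,0.22,0.64],[0,0,0],1],
    [[0,0,0],[-0.67,0,-0.56],1],
    [[0,0,0],[-0.67,0,-0.56],1],
    [[0,0,0],[-0.67,0,-0.56],1],
    [[0,0,0],[-0.67,0,-0.56],1],
    [[0,0,0],[0,0,0],1],
  ],
)

```text
clock: 37.38
position: [0.5783, -0.2002, 0.0663]
tool_rot: [-3.139, 0.871, 2.617]
force: [0.6, -0.4, -0.8]
grip_width: 0.0569
finger_force: 21.9
```

```bash
python3 - <<'E'
from h import *
from scipy.optimize import least_squares
for c in("scene","top"):
    f=grab_frame(c);P=cloud(f).reshape(-1,3)
    p=P[np.all((P>[.53,-.25,.092])&(P<[.625,-.15,.112]),axis=1)];zt=np.percentile(p[:,2],95);p=p[p[:,2]>zt-.006]
    print(c,len(p),zt,least_squares(lambda q:np.hypot(p[:,0]-q[0],p[:,1]-q[1])-.0305,[.577,-.197],loss="soft_l1",f_scale=.002).x,np.percentile(p,[2,98],axis=0).round(3).tolist())
go([.6440,-.1735,.07]);rot(-30)
E
```

```text
scene 110 0.10355135803100851 [ 0.57320523 -0.1960335 ] [[0.533, -0.233, 0.098], [0.602, -0.153, 0.106]]
top 79 0.10777157386117653 [ 0.57139188 -0.19531418] [[0.532, -0.232, 0.102], [0.605, -0.151, 0.112]]
pos [ 0.5796 -0.1984  0.0665] z [ 0.662 -0.385 -0.643] y [ 0.503  0.865 -0.001] q [-0.03  0.81  0.1   2.36  2.72  0.86 -1.67] t 37.475
units [-1.22  2.16  1.23] world x,y,z per unit -> [[-0.556, 0.323, -0.766], [0.503, 0.865, -0.001], [0.662, -0.385, -0.643]]
rot units [-0.02 -0.   -0.01]
```

>>> play_rows(
  plan=[
    [[-0.28,0.55,0.33],[0,0,0],1],
    [[-0.28,0.55,0.33],[0,0,0],1],
    [[-0.28,0.55,0.34],[0,0,0],1],
    [[-0.28,0.55,0.34],[0,0,0],1],
    [[0,0,0],[0,0,0],1],
  ],
)

```text
clock: 38.1
position: [0.6459, -0.1712, 0.0669]
tool_rot: [-3.141, 0.873, 2.62]
force: [-1.4, -3.5, -2.5]
grip_width: 0.0567
finger_force: 22.0
```

```bash
python3 - <<'E'
from h import *
from scipy.optimize import least_squares
for c in("scene","top"):
    f=grab_frame(c);P=cloud(f)
    if c=="scene": save(f,"under.png",(110,110,310,250),4)
    Q=P.reshape(-1,3)
    white=f["pixels"].reshape(-1,3).min(1)>115
    p=Q[np.all((Q>[.59,-.225,.09])&(Q<[.69,-.12,.112]),axis=1)&white]
    for z0 in (.096,.1):
        q=p[p[:,2]>z0];r=least_squares(lambda a:np.hypot(q[:,0]-a[0],q[:,1]-a[1])-.0305,[.641,-.171],loss="soft_l1",f_scale=.002);print(c,"rim",len(q),r.x.round(4),r.cost,np.percentile(q,[2,98],axis=0).round(3).tolist())
    p=Q[np.all((Q>[.6,-.2,.153])&(Q<[.68,-.155,.2]),axis=1)]
    print(c,"tip",len(p),p.mean(0).round(4),[(round(z,3),p[abs(p[:,2]-z)<.005].mean(0).round(4).tolist(),len(p[abs(p[:,2]-z)<.005])) for z in(.16,.17,.18,.19)])
go([.6448,-.173,.05])
E
```

```text
scene rim 127 [ 0.6438 -0.1685] 0.00021012892644590233 [[0.613, -0.199, 0.097], [0.675, -0.138, 0.104]]
scene rim 95 [ 0.6439 -0.1681] 0.0001579249526072038 [[0.612, -0.198, 0.1], [0.675, -0.138, 0.104]]
scene tip 23 [ 0.6511 -0.1588  0.1748] [(0.16, [0.6509, -0.1584, 0.1623], 1), (0.17, [0.651, -0.1584, 0.17], 11), (0.18, [0.6514, -0.1599, 0.1779], 9), (0.19, [0.6527, -0.1583, 0.1876], 1)]
top rim 115 [ 0.6434 -0.169 ] 0.00015930917681770423 [[0.612, -0.2, 0.097], [0.67, -0.14, 0.104]]
top rim 71 [ 0.6436 -0.1692] 9.671558360858653e-05 [[0.612, -0.2, 0.1], [0.67, -0.14, 0.105]]
top tip 21 [ 0.6458 -0.1609  0.1805] [(0.16, [0.6474, -0.1583, 0.1633], 1), (0.17, [0.645, -0.1627, 0.1703], 7), (0.18, [0.6463, -0.1626, 0.1801], 7), (0.19, [0.6466, -0.1589, 0.1932], 2)]
pos [ 0.6442 -0.1723  0.0666] z [ 0.662 -0.384 -0.643] y [ 0.5    0.866 -0.002] q [-0.12  0.82  0.14  2.21  2.61  0.73 -1.61] t 38.2
units [ 0.49 -0.01  0.45] world x,y,z per unit -> [[-0.558, 0.321, -0.766], [0.5, 0.866, -0.002], [0.662, -0.384, -0.643]]
```

View pics/under.png

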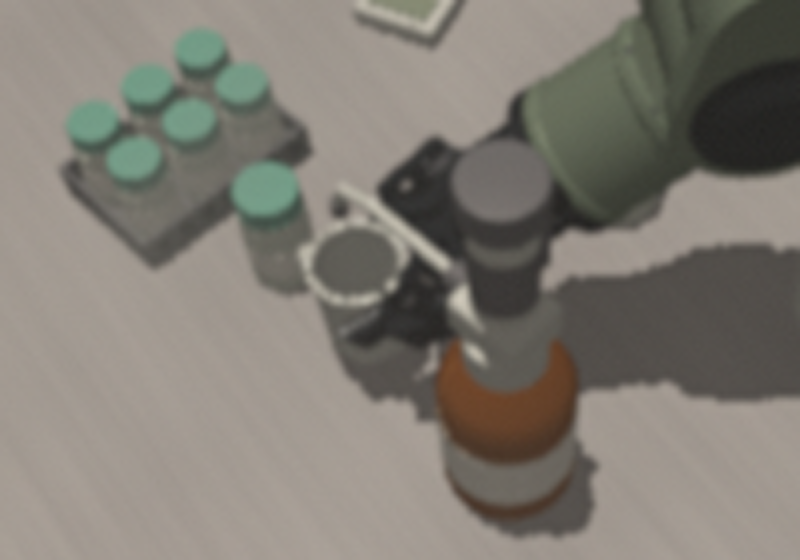

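The beaker rim is under the nozzle tip at crop (340,205). I'll check that the nozzle hasn't moved, using the same statistic on the first frames.

```bash
python3 - <<'E'
from h import *
from scipy.optimize import least_squares
for c in("scene","top"):
    g=grab_frame(c);f0=np.load(c+".npz")
    for n,f in(("t0",f0),("now",g)):
        Q=cloud(f).reshape(-1,3)
        p=Q[np.all((Q>[.6,-.2,.153])&(Q<[.68,-.155,.2]),axis=1)];print(c,n,"tip",len(p),p.mean(0).round(4),p.min(0).round(4))
        p=Q[np.all((Q>[.58,-.1,.29])&(Q<[.7,.03,.335]),axis=1)];print("  pump top",len(p),p.mean(0).round(4))
    d=np.abs(g["pixels"].astype(int)-f0["pixels"]).max(2)
    b=(125,140,215,235) if c=="scene" else (230,120,320,200)
    print("  px nozzle-ish bright tip box", b)
    if c=="top":
        a=np.vstack([cv2.resize(x["pixels"][b[1]:b[3],b[0]:b[2],::-1],None,fx=4,fy=4,interpolation=cv2.INTER_CUBIC)[:290] for x in(f0,g)]);cv2.imwrite("pics/cmp.png",a)
print(bot.observe()["force"],bot.observe()["position"])
E
```

```text
scene t0 tip 37 [ 0.6414 -0.166   0.173 ] [ 0.6354 -0.175   0.1565]
  pump top 579 [ 0.6249 -0.0318  0.3201]
scene now tip 29 [ 0.6478 -0.1603  0.1754] [ 0.6428 -0.1693  0.1624]
  pump top 590 [ 0.6274 -0.0193  0.3217]
  px nozzle-ish bright tip box (125, 140, 215, 235)
top t0 tip 35 [ 0.6386 -0.1658  0.1791] [ 0.635  -0.1753  0.1546]
  pump top 444 [ 0.6182 -0.0371  0.3223]
top now tip 23 [ 0.6442 -0.1618  0.1816] [ 0.6411 -0.1692  0.1641]
  pump top 453 [ 0.6196 -0.0253  0.3226]
  px nozzle-ish bright tip box (230, 120, 320, 200)
[ 0.88704012 -2.98668522 -2.74283291] [ 0.64394555 -0.17257996  0.06654309]
```

View pics/cmp.png

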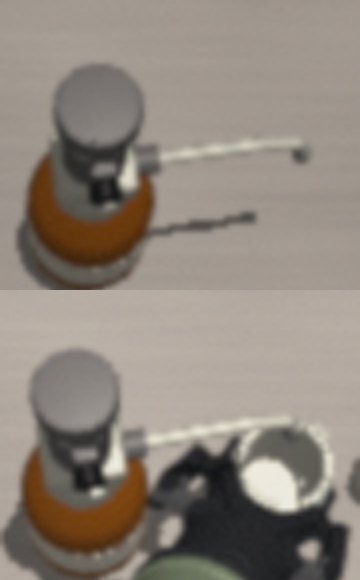

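The dispenser is leaning slightly: its pump top is displaced about 12 mm towards +y, so the back of the gripper is touching it. I relieve this slowly by turning the lean azimuth away from the bottle about the beaker.

>>> play_rows(
  plan=[
    [[0,0,0],[-0.2,0,-0.17],1],
    [[0,0,0],[-0.2,0,-0.17],1],
    [[0,0,0],[-0.2,0,-0.17],1],
    [[0,0,0],[-0.2,0,-0.17],1],
    [[0,0,0],[-0.2,0,-0.17],1],
    [[0,0,0],[-0.2,0,-0.17],1],
    [[0,0,0],[-0.2,0,-0.17],1],
    [[0,0,0],[0,0,0],1],
    [[0,0,0],[0,0,0],1],
  ],
)

```text
clock: 39.42
position: [0.6446, -0.1718, 0.0667]
tool_rot: [-3.138, 0.872, 2.896]
force: [0.3, 1.4, -0.6]
grip_width: 0.057
finger_force: 22.2
```

```bash
cat > m.py <<'E'
from h import *
from scipy.optimize import least_squares
import sys
zr=float(sys.argv[1])
for c in("scene","top"):
    g=grab_frame(c);f0=np.load(c+".npz")
    for n,f in(("t0",f0),("now",g)):
        Q=cloud(f).reshape(-1,3)
        p=Q[np.all((Q>[.6,-.2,.153])&(Q<[.68,-.155,.2]),axis=1)];t=p.mean(0)
        p=Q[np.all((Q>[.58,-.1,.29])&(Q<[.7,.03,.335]),axis=1)]
        b=Q[np.all((Q>[.56,-.07,.02])&(Q<[.7,.02,.105]),axis=1)]
        bb=least_squares(lambda a:np.hypot(b[:,0]-a[0],b[:,1]-a[1])-.043,[.62,-.037],loss="soft_l1",f_scale=.002).x
        print(c,n,"tip",t.round(4),"pump",p.mean(0).round(4),"bottle",len(b),bb.round(4))
    w=g["pixels"].reshape(-1,3).min(1)>115
    q=Q[np.all((Q>[.59,-.225,zr-.007])&(Q<[.69,-.12,zr+.006]),axis=1)&w]
    r=least_squares(lambda a:np.hypot(q[:,0]-a[0],q[:,1]-a[1])-.0305,[.641,-.171],loss="soft_l1",f_scale=.002);print(c,"rim",len(q),r.x.round(4),q[:,2].max().round(4))
    q=Q[np.all((Q>[.6,-.3,.084])&(Q<[.7,-.22,.095]),axis=1)];print(c,"ctrl",len(q),q.mean(0).round(4))
s=bot.observe();print(s["force"].round(1));go([.644,-.172,.05]);rot(-15)
E
python3 m.py .104
```

```text
scene t0 tip [ 0.6414 -0.166   0.173 ] pump [ 0.6249 -0.0318  0.3201] bottle 513 [ 0.6211 -0.0375]
scene now tip [ 0.6378 -0.1654  0.174 ] pump [ 0.6243 -0.0317  0.3203] bottle 517 [ 0.6203 -0.0373]
scene rim 126 [ 0.6423 -0.1696] 0.1093
scene ctrl 193 [ 0.6558 -0.259   0.0894]
top t0 tip [ 0.6386 -0.1658  0.1791] pump [ 0.6182 -0.0371  0.3223] bottle 143 [ 0.6222 -0.0373]
top now tip [ 0.6347 -0.1661  0.1792] pump [ 0.6174 -0.037   0.3222] bottle 144 [ 0.6214 -0.0371]
top rim 129 [ 0.643  -0.1692] 0.1079
top ctrl 199 [ 0.6554 -0.2598  0.0897]
[-0.2  0.3 -0.3]
pos [ 0.6447 -0.1715  0.0667] z [ 0.742 -0.189 -0.644] y [ 0.245  0.97  -0.002] q [ 0.09  0.81  0.05  2.24  3.04  0.78 -1.61] t 39.525
units [ 0.53 -0.02  0.41] world x,y,z per unit -> [[-0.624, 0.156, -0.765], [0.245, 0.97, -0.002], [0.742, -0.189, -0.644]]
rot units [ 0.06 -0.01  0.07]
```

The dispenser is upright again. Its base moved about 1 mm and it yawed slightly, so the tip is now at about (0.637, −0.171). I correct the beaker to that point and lower it.

>>> play_rows(
  plan=[
    [[0.13,-0.11,-0.15],[0,0,0],1],
    [[0.2,0,0.17],[0,0,0],1],
    [[0.2,0,0.17],[0,0,0],1],
    [[0.13,0,0.11],[0,0,0],1],
    [[0,0,0],[0,0,0],1],
    [[0,0,0],[0,0,0],1],
  ],
)

```text
clock: 40.28
position: [0.6392, -0.1734, 0.0492]
tool_rot: [-3.138, 0.872, 2.897]
force: [-0.1, -0.2, -0.6]
grip_width: 0.0571
finger_force: 22.2
```

```bash
python3 m.py .084
```

```text
scene t0 tip [ 0.6414 -0.166   0.173 ] pump [ 0.6249 -0.0318  0.3201] bottle 513 [ 0.6211 -0.0375]
scene now tip [ 0.6378 -0.1656  0.174 ] pump [ 0.6243 -0.0316  0.32  ] bottle 515 [ 0.6203 -0.0373]
scene rim 125 [ 0.6368 -0.1718] 0.0876
scene ctrl 194 [ 0.656  -0.2588  0.0896]
top t0 tip [ 0.6386 -0.1658  0.1791] pump [ 0.6182 -0.0371  0.3223] bottle 143 [ 0.6222 -0.0373]
top now tip [ 0.6347 -0.1661  0.1795] pump [ 0.6175 -0.0372  0.3222] bottle 81 [ 0.6214 -0.037 ]
top rim 100 [ 0.6382 -0.1713] 0.0874
top ctrl 203 [ 0.6546 -0.2592  0.0895]
[ 0.3  0.1 -0.6]
pos [ 0.6393 -0.1735  0.0494] z [ 0.742 -0.189 -0.643] y [ 0.245  0.97  -0.003] q [ 0.1   0.85  0.05  2.25  3.05  0.82 -1.61] t 40.375
units [-0.13  0.1   0.11] world x,y,z per unit -> [[-0.624, 0.156, -0.766], [0.245, 0.97, -0.003], [0.742, -0.189, -0.643]]
rot units [ 0.06 -0.01  0.08]
```

>>> play_rows(
  plan=[
    [[0.04,0,0.03],[0,0,0],1],
    [[0,0,0],[0,0,0],1],
    [[0,0,0],[0,0,0],0.2],
    [[0,0,0],[0,0,0],-0.3],
    [[0,0,0],[0,0,0],-0.85],
    [[0,0,0],[0,0,0],-0.85],
    [[0,0,-0.4],[0,0,0],-0.85],
    [[0,0,-0.8],[0,0,0],-0.85],
    [[0,0,-1],[0,0,0],-0.85],
    [[0,0,-1],[0,0,0],-0.85],
    [[0,0,-1],[0,0,0],-0.85],
    [[0,0,0],[0,0,0],-0.85],
  ],
)

```text
clock: 41.88
position: [0.5707, -0.1572, 0.1001]
tool_rot: [3.137, 0.866, 2.886]
force: [-0.3, -1.3, -0.4]
grip_width: 0.079
finger_force: 0.0
```

```bash
python3 m.py .082; python3 - <<'E'
from h import *
for c in("scene","top"):
    for n,f in(("t0",np.load(c+".npz")),("now",grab_frame(c))):
        Q=cloud(f).reshape(-1,3)
        p=Q[np.all((Q>[.6,-.16,.185])&(Q<[.68,-.08,.205]),axis=1)]
        k=np.polyfit(p[:,1],p[:,0],1);print(c,n,len(p),"tube slope deg",np.degrees(np.arctan(-k[0])).round(2),"x at y=-.171",np.polyval(k,-.171).round(4))
E
```

```text
scene t0 tip [ 0.6414 -0.166   0.173 ] pump [ 0.6249 -0.0318  0.3201] bottle 513 [ 0.6211 -0.0375]
scene now tip [ 0.6376 -0.1654  0.1747] pump [ 0.6243 -0.0317  0.32  ] bottle 514 [ 0.6203 -0.0372]
scene rim 129 [ 0.6363 -0.1726] 0.0853
scene ctrl 195 [ 0.6563 -0.2586  0.0897]
top t0 tip [ 0.6386 -0.1658  0.1791] pump [ 0.6182 -0.0371  0.3223] bottle 143 [ 0.6222 -0.0373]
top now tip [ 0.6348 -0.1664  0.1783] pump [ 0.6174 -0.037   0.322 ] bottle 145 [ 0.6215 -0.0371]
top rim 106 [ 0.6376 -0.1727] 0.0859
top ctrl 195 [ 0.6556 -0.2598  0.09  ]
[ 0.  -0.6  0.6]
pos [ 0.5713 -0.1575  0.0996] z [ 0.738 -0.189 -0.647] y [0.249 0.968 0.001] q [ 0.24  0.7  -0.16  2.42  2.92  0.86 -1.43] t 41.975
units [-0.4   0.16  3.54] world x,y,z per unit -> [[-0.627, 0.162, -0.762], [0.249, 0.968, 0.001], [0.738, -0.189, -0.647]]
rot units [ 0.05 -0.04  0.04]
scene t0 106 tube slope deg 8.31 x at y=-.171 0.6413
scene now 107 tube slope deg 6.88 x at y=-.171 0.6377
top t0 109 tube slope deg 8.32 x at y=-.171 0.6405
top now 103 tube slope deg 6.17 x at y=-.171 0.636
```

```bash
python3 - <<'E'
from workcell import bot
print(bot.job_done())
E
```

```text
the job is handed in; nothing more can be done
None
```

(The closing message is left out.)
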